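Stroke the component-box lids shut

TASK

The lids of the six component boxes on the rail have been left ajar. Shut them all by running your closed fingertips lightly along the tops of the row, from the first box to the last in the direction from each lid's hinge towards its free edge, so that they go down one after another in a single stroke, without lifting off on the way. Do not throw a lid wide open, press hard enough to crack one, or disturb the other things on the bench.

Things in the scene. Friction and masses are not known exactly. Their poses are not given: they have to be found in the camera images.
- parts_row: six black component boxes with clear, grey-framed lids, clipped nose to tail on an aluminium rail fixed to the bench (it does not move). Origin: middle of the rail's underside, on the bench; y runs along the row from lid1 to lid6, z up. Each box is 56 across and 40 along the row, at 42 pitch (centres y = -105, -63, -21, 21, 63, 105). Rail 68 x 276 x 4, with end stops 12 high. Sizes in mm
- row_first (a point): mid-width of the row at its -y end, above lid1's hinge, level with the tops of shut lids, 28.5 above the bench. Each lid's hinge lies across the row at the -y end of its box, 19 from the box centre and 26 above the bench; its free edge with a small latch nose is at the +y end
- row_last (a point): mid-width of the row at its +y end, 0.5 past the free edge of lid6 when shut, at the same height of 28.5. Lids are 56 wide, 38.5 long and 2.5 thick; when shut their tops lie level, with gaps of 3.5 between them. A lid cracks under a push above about 40 N
- lid1 (a joint): opening angle of lid 1 of the row: 0 = shut, growing as its free edge rises (0.5 rad lifts that edge 18); the hinge is stiff, so the lid stays where it is left, and shuts with about 1 N at its free edge; it starts ajar at 0.25 to 0.75 and can open to 1.9
- lid2 (a joint): opening angle of lid 2 of the row: 0 = shut, growing as its free edge rises (0.5 rad lifts that edge 18); the hinge is stiff, so the lid stays where it is left, and shuts with about 1 N at its free edge; it starts ajar at 0.25 to 0.75 and can open to 1.9
- lid3 (a joint): opening angle of lid 3 of the row: 0 = shut, growing as its free edge rises (0.5 rad lifts that edge 18); the hinge is stiff, so the lid stays where it is left, and shuts with about 1 N at its free edge; it starts ajar at 0.25 to 0.75 and can open to 1.9
- lid4 (a joint): opening angle of lid 4 of the row: 0 = shut, growing as its free edge rises (0.5 rad lifts that edge 18); the hinge is stiff, so the lid stays where it is left, and shuts with about 1 N at its free edge; it starts ajar at 0.25 to 0.75 and can open to 1.9
- lid5 (a joint): opening angle of lid 5 of the row: 0 = shut, growing as its free edge rises (0.5 rad lifts that edge 18); the hinge is stiff, so the lid stays where it is left, and shuts with about 1 N at its free edge; it starts ajar at 0.25 to 0.75 and can open to 1.9
- lid6 (a joint): opening angle of lid 6 of the row: 0 = shut, growing as its free edge rises (0.5 rad lifts that edge 18); the hinge is stiff, so the lid stays where it is left, and shuts with about 1 N at its free edge; it starts ajar at 0.25 to 0.75 and can open to 1.9
- spare_box: a single closed component box like those of the row, 56 x 40 x 24.5 high, loose beside the row; origin: centre of its underside; not part of the job
- choke: a loose wound choke, 24 x 24 x 20 high, beside the row; origin: centre of its underside; not part of the job
- tweezers: steel tweezers lying loose beside the row, 130 long, 8 high; origin: near mid-length, on the bench; not part of the job
- driver: a screwdriver with a black handle lying on the bench, 160 long; not part of the job
- solder_spool: a spool of solder with black flanges, standing on end, diameter 60, height 48; origin: centre of its underside; not part of the job
- flux_bottle: a small amber bottle with black cap, diameter 38, height 85; origin: centre of its underside; not part of the job

How it is judged:
By the outcome, as a careful person would: the job done as asked, in the order asked, and still so for the second after the job is handed in, with the robot touching nothing.
It also fails if it takes over 43 s, if anything falls off the work surface, if the arm or the gripper's body presses on something with over 40 N, if the wrist force passes 120 N, or if a joint passes its speed limit or range.

ROBOT

A 6-joint arm with a two-finger parallel gripper is mounted at the origin on the work surface. World frame = base frame: x ahead of the robot, y to its left, z up, the work surface at z = 0. Lengths are in m, angles in rad, forces in N, time in s.
With the tool pointing down it reaches from about 0.375 to 0.975 m from the base axis. Payload 3.8 kg.
Tool frame: the origin (TCP) lies at the very end of the fingers, on their centre line; the grasp point (between the pads) lies 19 mm behind it (r.grasp_offset is the distance from the TCP to the grasp point, in m); z points along the fingers, y is the line along which they close (so a half turn about z gives the same grasp; the last joint's range is limited). The gripper opens to 85 mm and grips with 20 to 120 N. Pads are 22 mm wide; open, the fingers measure 114 mm over their backs; the gripper's body (76 mm by 85 mm) begins 54 mm behind the grasp point. The pads swing forward as they close: fully open they stand 13 mm farther back than shut.
Start: joints at [-0.037, 0.264, 1.604, -0, 1.274, -0.037], TCP at [0.675, -0, 0.208] pointing down, gripper open.
Joint ranges: [-2.63, 2.63], [-0.94, 2.18], [0.31, 2.57], [-1.31, 4.45], [0, 2.66], [-2.55, 2.55]. Speed limits (rad/s): [2.57, 2.57, 3.14, 3.14, 3.14, 3.14].

INTERFACE

Orientations are given as a rotation vector (axis times angle).
In Python, from cell import r, eyes, ticket gives the robot as it stands.
- The arm moves only by the shell command python3 -m handwheel 'ROWS' [OPENING]. ROWS is JSON, a list of rows, each a list of 6 numbers: the shift along the world's x, y, z normalised to -1 to 1, where 1 is 0.4 m, then the turn, a rotation vector about the world's x, y, z normalised to -1 to 1, where 1 is 45 degrees. A call has 1 to 10 rows; each row is the pose to reach, as a shift and turn from the pose commanded when the call began; what a row does not reach only later rows make up. A row lasts 1/10 s, in which the tool goes at most 50 mm and 8.59 degrees, less where a joint would pass 70% of its speed; a pose out of reach is approached as far as the arm can. A call with a number of a shift or a turn outside -1 to 1 is refused whole. A call with a gripper value outside its range is refused whole. OPENING is the opening, from 0 (shut) to 1 (fully open), set as the call begins (- or left out, the last holds). The fingers move at their own pace and stop on an object; the grip force is fixed at half the most. Time passes only in rows, so rows that repeat a pose let the fingers close. It gives the time, the measured TCP pose, the force, the opening and the grip force at its end, in the units of the state.
- r.get_obs(): the state, without advancing time (a new reading comes with each control period).
- eyes.snapshot(name): name is "scene" or "side" or "wrist"; returns a dict with "frame" (420x560x3 uint8, blue, green, red), "K" (3x3 intrinsics, pixels), "world_to_cam" (4x4, takes a point from world to camera coordinates). Camera axes: x right, y up, looking along -z (the intrinsics and any distortion apply to the point x, -y, -z); pixel columns grow to the right and rows downward; lengths in m; the calibration is good to about 2 mm. A picture is of the moment at which its call begins. There is no depth.
- ticket.hand_in(): hands the job in; it is judged then, once.
The state is a dict: "clock": time; "q": joint angles; "qd": joint speeds; "tau": joint torques, N m; "position": TCP position; "eef_rot": TCP orientation; "force": force on the tool from outside, world axes, zero at the start; "ft_torque": the same for the moment, N m; "grip_width": finger opening in m; "grip_force": force on a finger pad.
Only numpy, scipy, OpenCV 4.12 (cv2) and the standard library are available. Lean on these libraries where they do the work, as an engineer would, in place of code of your own. Each camera call takes 0.05 s, during which the arm holds its last target. There are 200 camera calls.

## Working session

There is one attempt and no reset: what is moved stays moved. The work goes in short steps, Python scripts to look and compute and a shell command to move; the robot and the scene stay as the last step left them, time stands still between calls to the robot, and variables do not carry over. Pictures are saved under pics/ and viewed, at most 10 in all, crops included, and the job is handed in when it is done.

```bash
mkdir -p pics; python3 - <<'E'
from cell import r,eyes
import cv2
for n in("scene","side"):
    s=eyes.snapshot(n); cv2.imwrite(f"pics/{n}0.png",s["frame"]); print(n,s["K"].tolist(),s["world_to_cam"].round(4).tolist(),[k for k in s])
o=r.get_obs(); print(o["clock"],o["position"],o["eef_rot"])
E
```

```text
scene [[394.5635457143336, 0.0, 280.3591908052194], [0.0, 394.5635457143336, 204.87046432172156], [0.0, 0.0, 1.0]] [[0.2838, 0.9588, -0.0159, -0.2656], [-0.5948, 0.189, 0.7814, 0.2447], [0.7522, -0.2123, 0.6239, -1.3013], [0.0, 0.0, 0.0, 1.0]] ['frame', 'K', 'world_to_cam']
side [[454.61267442677007, 0.0, 279.2986853381585], [0.0, 454.61267442677007, 206.90139644753523], [0.0, 0.0, 1.0]] [[0.9217, -0.3879, -0.0046, -0.4279], [0.22, 0.5128, 0.8298, -0.2353], [-0.3195, -0.7659, 0.558, -0.5772], [0.0, 0.0, 0.0, 1.0]] ['frame', 'K', 'world_to_cam']
0.1 [6.74256403e-01 2.79302568e-05 2.07012814e-01] [-2.22029314 -2.2203232   0.00230968]
```

View pics/scene0.png

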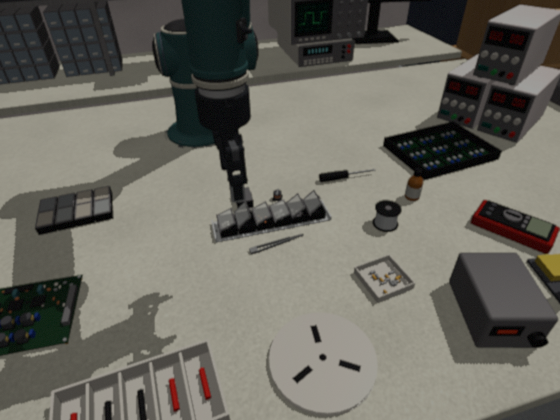

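View pics/side0.png

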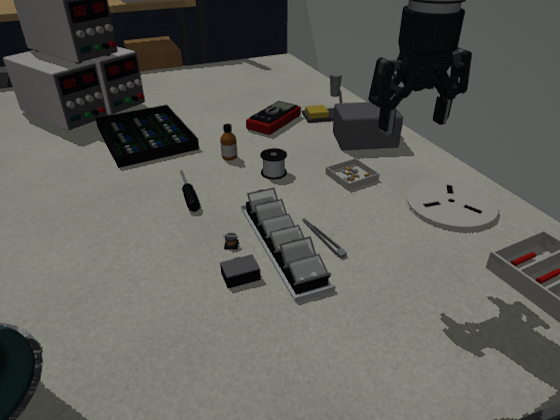

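The scene view shows the row from about (213,230) to (328,215). In the side view it runs from about (312,290) to (255,195), with the choke and spare box on one side and the tweezers on the other. I'll zoom in next.

```bash
python3 - <<'E'
import cv2,numpy as np
a=cv2.imread("pics/scene0.png")[175:260,200:345]; b=cv2.imread("pics/side0.png")[175:310,210:360]
a=cv2.convertScaleAbs(cv2.resize(a,(754,442),interpolation=cv2.INTER_CUBIC),alpha=1.5);b=cv2.convertScaleAbs(cv2.resize(b,(660,594),interpolation=cv2.INTER_CUBIC),alpha=1.5)
cv2.imwrite("pics/ca.png",a);cv2.imwrite("pics/cb.png",b)
E
```

```text
(no output)
```

View pics/ca.png

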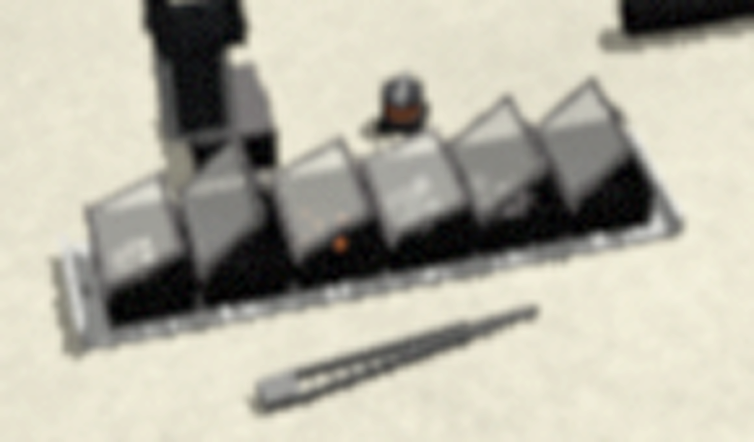

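View pics/cb.png

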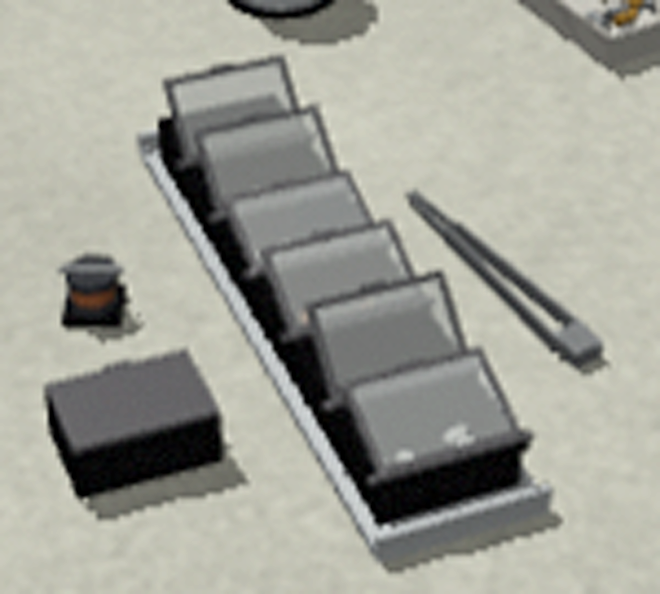

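The lid hinges are at the world −y end, which is the left of the scene view and the near end of the side view. So lid1 is at −y and the stroke runs towards about +y. Rail corners in the side crop are (385,567), (550,512) and (148,158) near the bench. In the scene crop they are (75,350) and (680,230).

```bash
cat > h.py <<'E'
import numpy as np
def ray(s,uv,z):
    K=s["K"];T=s["world_to_cam"];R=T[:3,:3];c=-R.T@T[:3,3]
    d=np.linalg.inv(K)@[uv[0],uv[1],1]; d=R.T@(d*[1,-1,-1]); return c+d*(z-c[2])/d[2]
E
python3 - <<'E'
from cell import eyes
from h import *
S=eyes.snapshot("scene");D=eyes.snapshot("side")
f=lambda p,s,o:((p[0]+.5)/s-.5+o[0],(p[1]+.5)/s-.5+o[1])
for n,p,z in[("front-y",(75,350),0),("front+y",(680,230),0),("back-y top",(60,255),.012)]:print("scene",n,ray(S,f(p,5.2,(200,175)),z).round(4))
for n,p,z in[("back-y",(385,567),0),("front-y",(550,512),0),("back-y top",(373,533),.012),("front-y top",(548,490),.012),("back+y top",(138,140),.012)]:print("side",n,ray(D,f(p,4.4,(210,175)),z).round(4))
E
```

```text
scene front-y [ 0.5393 -0.0382  0.    ]
scene front+y [0.544  0.2408 0.    ]
scene back-y top [ 0.4892 -0.0356  0.012 ]
side back-y [ 0.4785 -0.0371  0.    ]
side front-y [ 0.5447 -0.0359  0.    ]
side back-y top [ 0.4763 -0.0313  0.012 ]
side front-y top [ 0.5428 -0.0364  0.012 ]
side back+y top [0.4806 0.235  0.012 ]
```

```bash
python3 -m handwheel '[[-0.1,-0.04,-0.06,0.1,0,0],[-0.2,-0.08,-0.12,0.222,0,0],[-0.3,-0.11,-0.18,0.222,0,0],[-0.4,-0.14,-0.24,0.222,0,0],[-0.415,-0.15,-0.27,0.222,0,0],[-0.415,-0.15,-0.27,0.222,0,0],[-0.415,-0.15,-0.27,0.222,0,0],[-0.415,-0.15,-0.27,0.222,0,0]]' 0
python3 - <<'E'
from cell import r,eyes
import cv2
o=r.get_obs(); print(o["clock"],o["position"],o["eef_rot"],o["force"],o["grip_width"])
f=[eyes.snapshot(n)["frame"] for n in("scene","side")]
a=cv2.resize(f[0][140:260,190:345],(400,310),interpolation=cv2.INTER_CUBIC);b=cv2.resize(f[1][160:310,210:400],(393,310),interpolation=cv2.INTER_CUBIC)
cv2.imwrite("pics/d.png",cv2.convertScaleAbs(cv2.hconcat([a,b]),alpha=1.6))
E
```

```text
clock: 1.0
position: [0.5119, -0.0602, 0.1022]
eef_rot: [-2.132, -2.133, -0.19]
force: [-0.1, -0.3, 1.1]
grip_width: -0.0
grip_force: 0.0
1.0 [ 0.51186685 -0.06016677  0.10215583] [-2.13152918 -2.13347235 -0.18956905] [-0.12075966 -0.30596893  1.10359964] -3.59133155623747e-05
```

View pics/d.png

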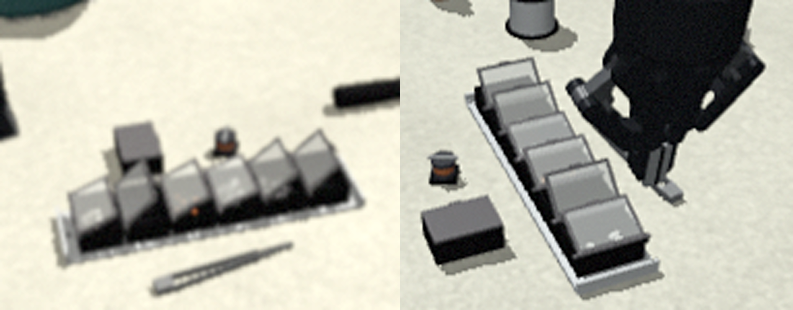

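The gripper is closed and clear of lid1's end, and all six lids are still ajar. Next I lower it beside the first hinge.

```bash
python3 -m handwheel '[[0,0,-0.08,0,0,0],[0,0,-0.15,0,0,0],[0,0,-0.165,0,0,0],[0,0,-0.165,0,0,0],[0,0,-0.165,0,0,0],[0,0,-0.165,0,0,0]]'
```

```text
clock: 1.7
position: [0.5107, -0.0604, 0.036]
eef_rot: [-2.132, -2.133, -0.189]
force: [1.0, -0.2, -0.5]
grip_width: -0.0001
grip_force: 0.0
```

```bash
python3 -m handwheel '[[0,0.02,-0.01,0,0,0],[0,0.04,-0.01,0,0,0],[0,0.055,-0.01,0,0,0],[0,0.07,-0.01,0,0,0],[0,0.085,-0.01,0,0,0],[0,0.1,-0.01,0,0,0],[0,0.11,-0.01,0,0,0],[0,0.12,-0.01,0,0,0],[0,0.13,-0.01,0,0,0],[0,0.13,-0.01,0,0,0]]'
```

```text
clock: 2.7
position: [0.5089, -0.0076, 0.0302]
eef_rot: [-2.13, -2.13, -0.186]
force: [0.0, 0.3, -0.1]
grip_width: 0.0001
grip_force: 0.0
```

```bash
python3 -m handwheel '[[0,0.01,0,0,0,0],[0,0.02,0,0,0,0],[0,0.03,0,0,0,0],[0,0.04,0,0,0,0]]';python3 -m handwheel '[[0,0.005,-0.001,0,0,0],[0,0.01,-0.002,0,0,0]]'
python3 - <<'E'
from cell import r,eyes
import cv2
f=[eyes.snapshot(n)["frame"] for n in("scene","side")]
a=cv2.resize(f[0][140:260,190:345],(400,310),interpolation=cv2.INTER_CUBIC);b=cv2.resize(f[1][160:310,210:400],(393,310),interpolation=cv2.INTER_CUBIC)
cv2.imwrite("pics/e.png",cv2.convertScaleAbs(cv2.hconcat([a,b]),alpha=1.6))
E
```

```text
clock: 3.1
position: [0.509, 0.0083, 0.0303]
eef_rot: [-2.13, -2.13, -0.186]
force: [-0.3, -0.9, 0.1]
grip_width: -0.0
grip_force: 0.0
clock: 3.3
position: [0.509, 0.0122, 0.0295]
eef_rot: [-2.13, -2.131, -0.186]
force: [-0.2, 0.4, -0.4]
grip_width: -0.0001
grip_force: 0.0
```

View pics/e.png

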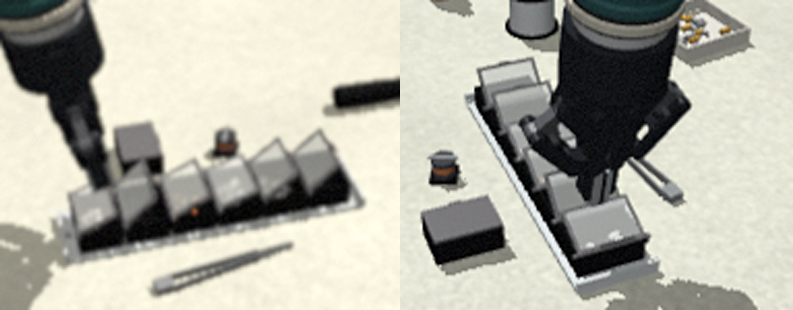

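The side picture shows the fingers behind lid1's raised edge, around crop (600,200), and lid1 hasn't moved. I'll compare that with the projected TCP.

```bash
python3 - <<'E'
from cell import r,eyes
import numpy as np
from h import *
o=r.get_obs();p=o["position"];print(o["clock"],p,o["force"])
for n in("scene","side"):
    s=eyes.snapshot(n)
    for q in (p,p+[0,0,.1],[.51,-.023,.026],[.51,.0155,.0285],[.51,.226,.0285]):
        c=s["world_to_cam"]@np.r_[q,1]; u=s["K"]@(c[:3]*[1,-1,-1]); print(n,np.round(q,3),(u[:2]/u[2]).round(1))
E
```

```text
3.4 [0.50889681 0.01224778 0.02939797] [-0.56165104 -0.39848446  0.55601033]
scene [0.509 0.012 0.029] [232.3 219.2]
scene [0.509 0.012 0.129] [228.  183.6]
scene [ 0.51  -0.023  0.026] [217.3 223.7]
scene [0.51  0.016 0.028] [233.8 219.5]
scene [0.51  0.226 0.028] [320.  202.2]
side [0.509 0.012 0.029] [301.8 264.4]
side [0.509 0.012 0.129] [303.3 213.4]
side [ 0.51  -0.023  0.026] [312.  279.6]
side [0.51  0.016 0.028] [301.5 263.4]
side [0.51  0.226 0.028] [256.2 198.5]
```

```bash
python3 - <<'E'
from cell import eyes
import cv2
f=[eyes.snapshot(n)["frame"] for n in("scene","side")]
a=cv2.resize(f[0][180:250,205:270],(400,431),interpolation=cv2.INTER_CUBIC);b=cv2.resize(f[1][225:310,265:344],(400,431),interpolation=cv2.INTER_CUBIC)
cv2.imwrite("pics/g.png",cv2.convertScaleAbs(cv2.hconcat([a,b]),alpha=1.6))
E
```

```text
(no output)
```

View pics/g.png

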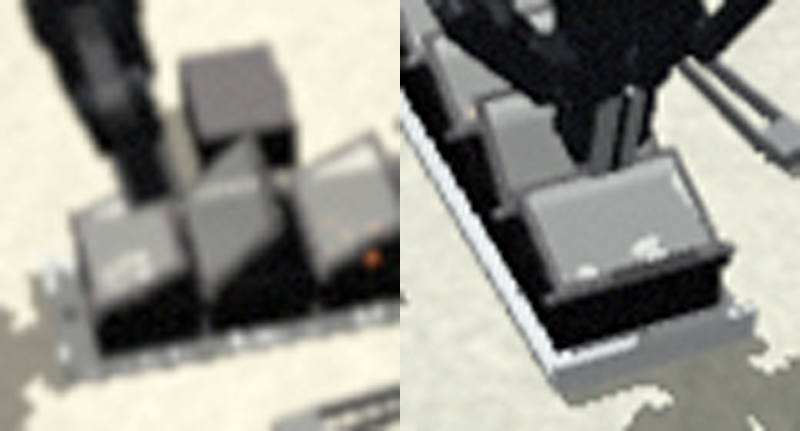

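```bash
cat >> h.py <<'E'
def tri(S,a,D,b):
    A=[];y=[]
    for s,p in((S,a),(D,b)):
        c=ray(s,p,0);d=c-ray(s,p,.2);d/=np.linalg.norm(d);M=np.eye(3)-np.outer(d,d);A.append(M);y.append(M@c)
    x,res,*_=np.linalg.lstsq(np.vstack(A),np.hstack(y),rcond=None);return (x*1000).round(1),(res**.5*1000).round(1)
E
python3 - <<'E'
from cell import eyes
from h import *
S=eyes.snapshot("scene");D=eyes.snapshot("side")
g=lambda p:(p[0]/6.154+205-.5,p[1]/6.154+180-.5); h=lambda p:((p[0]-400)/5.063+265-.5,p[1]/5.07+225-.5)
for n,a,b in[("finger bottom visible",(150,203),(612,168)),("lid1 back low",(75,215),(555,300)),("lid1 front low",(100,300),(728,250)),("lid1 front high",(190,260),(678,155)),("lid1 back high",(175,195),(522,198))]:print(n,tri(S,g(a),D,h(b)))
E
```

```text
finger bottom visible (array([511.3,   4.7,  50.8]), array([3.]))
lid1 back low (array([481. , -20.4,  27.8]), array([2.4]))
lid1 front low (array([537.6, -21.7,  31.2]), array([5.6]))
lid1 front high (array([537.9,  12.7,  42.1]), array([4.6]))
lid1 back high (array([487.7,  18. ,  34.4]), array([0.9]))
```

```bash
python3 - <<'E'
from cell import eyes,r
import cv2
from h import *
p=r.get_obs()["position"]
s=eyes.snapshot("wrist");f=s["frame"]
for q in (p,[.51,-.023,.0285],[.51,.0155,.0285]):
    c=s["world_to_cam"]@np.r_[q,1]; u=s["K"]@(c[:3]*[1,-1,-1]); print(np.round(q,3),(u[:2]/u[2]).round(1))
cv2.imwrite("pics/w.png",cv2.convertScaleAbs(f,alpha=1.6))
E
```

```text
[0.509 0.012 0.029] [279.2 256. ]
[ 0.51  -0.023  0.028] [281.1 320.8]
[0.51  0.016 0.028] [281.1 248.5]
```

View pics/w.png

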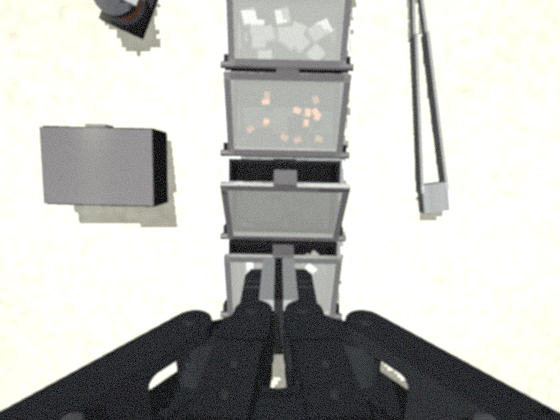

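The wrist view shows the fingertips at about (283,260), on lid1 near its latch (283,250). Lid1 is only part-way down, with a dark gap at rows 240–255. The real fingertips therefore sit higher than the reported TCP, so I'll go down in small steps, watching the force.

```bash
python3 -m handwheel '[[0,0,-0.0025,0,0,0],[0,0,-0.005,0,0,0],[0,0,-0.005,0,0,0]]' | sed -n 1,4p; python3 -m handwheel '[[0,0,-0.0025,0,0,0],[0,0,-0.005,0,0,0],[0,0,-0.005,0,0,0]]'| sed -n 1,4p
python3 -c "
from cell import r
print(r.get_obs()['force'],r.get_obs()['ft_torque'])"
```

```text
clock: 4.05
position: [0.5088, 0.012, 0.0272]
eef_rot: [-2.13, -2.13, -0.186]
force: [0.7, -0.1, 0.1]
clock: 4.35
position: [0.5088, 0.0121, 0.0253]
eef_rot: [-2.13, -2.13, -0.186]
force: [-0.7, -0.3, -0.5]
[-0.72404705 -0.27406449 -0.46879654] [-0.13641303  0.04915807  0.03941782]
```

```bash
for i in 1; do :; done; python3 -m handwheel '[[0,0,-0.0025,0,0,0],[0,0,-0.005,0,0,0],[0,0,-0.005,0,0,0]]' | sed -n 2,4p; python3 -m handwheel '[[0,0,-0.0025,0,0,0],[0,0,-0.005,0,0,0],[0,0,-0.005,0,0,0]]'| sed -n 2,4p
python3 - <<'E'
from cell import eyes,r
import cv2
f=[eyes.snapshot(n)["frame"] for n in("scene","side")]
a=cv2.resize(f[0][180:250,205:270],(400,431),interpolation=cv2.INTER_CUBIC);b=cv2.resize(f[1][225:310,265:344],(400,431),interpolation=cv2.INTER_CUBIC)
cv2.imwrite("pics/i.png",cv2.convertScaleAbs(cv2.hconcat([a,b]),alpha=1.6))
E
```

```text
position: [0.5089, 0.012, 0.0233]
eef_rot: [-2.13, -2.13, -0.186]
force: [-0.3, 0.5, -0.5]
position: [0.5088, 0.012, 0.0213]
eef_rot: [-2.13, -2.13, -0.186]
force: [-0.3, 0.1, -0.1]
```

View pics/i.png

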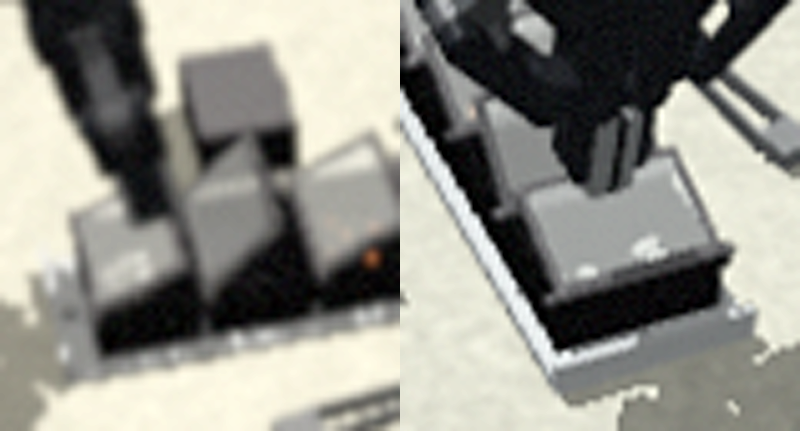

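The tips are now just above lid1's surface at side crop (610,190), and no force shows yet. The reported height reads about 20 mm below the real fingertip. I'll back up over lid1's hinge and lower by feel, so the stroke starts at the beginning of the row.

```bash
python3 -m handwheel '[[0,-0.025,0.003,0,0,0],[0,-0.055,0,0,0,0],[0,-0.055,-0.006,0,0,0],[0,-0.055,-0.012,0,0,0],[0,-0.055,-0.012,0,0,0]]' | sed -n 1,4p; python3 -m handwheel '[[0,0,-0.0025,0,0,0],[0,0,-0.005,0,0,0],[0,0,-0.005,0,0,0]]'| sed -n 2,4p;
```

```text
clock: 5.55
position: [0.5084, -0.0101, 0.0161]
eef_rot: [-2.13, -2.129, -0.185]
force: [0.2, 0.3, -0.3]
position: [0.5088, -0.0098, 0.0145]
eef_rot: [-2.13, -2.13, -0.186]
force: [0.5, -0.4, 0.4]
```

```bash
python3 -m handwheel '[[0,0,-0.0025,0,0,0],[0,0,-0.005,0,0,0],[0,0,-0.005,0,0,0]]'| sed -n 2,4p;
```

```text
position: [0.5089, -0.0099, 0.0125]
eef_rot: [-2.13, -2.13, -0.186]
force: [-0.5, 0.2, 0.5]
```

```bash
for k in 1; do python3 -m handwheel '[[0,0,-0.0025,0,0,0],[0,0,-0.0025,0,0,0]]'| sed -n '2p;4p';  python3 -m handwheel '[[0,0,-0.0025,0,0,0],[0,0,-0.0025,0,0,0]]'| sed -n '2p;4p'; done
```

```text
position: [0.5089, -0.01, 0.0116]
force: [-0.5, -0.3, -0.9]
position: [0.5089, -0.01, 0.0106]
force: [0.3, -0.0, -0.3]
```

```bash
python3 -m handwheel '[[0,0,-0.0025,0,0,0],[0,0,-0.0025,0,0,0]]'| sed -n '2p;4p';  python3 -m handwheel '[[0,0,-0.0025,0,0,0],[0,0,-0.0025,0,0,0]]'| sed -n '2p;4p'
```

```text
position: [0.5091, -0.0099, 0.0098]
force: [0.6, 0.6, 1.5]
position: [0.5093, -0.0099, 0.0088]
force: [-0.1, 0.6, 2.7]
```

```bash
python3 -m handwheel '[[0,0,-0.0012,0,0,0],[0,0,-0.0012,0,0,0]]'| sed -n '2p;4p';  python3 -m handwheel '[[0,0,-0.0012,0,0,0],[0,0,-0.0012,0,0,0]]'| sed -n '2p;4p'
```

```text
position: [0.5092, -0.01, 0.0083]
force: [0.7, 0.6, 1.6]
position: [0.5092, -0.01, 0.0078]
force: [0.4, 1.5, 2.5]
```

```bash
python3 -m handwheel '[[0,0,-0.0012,0,0,0],[0,0,-0.0012,0,0,0]]'| sed -n '2p;4p';  python3 -m handwheel '[[0,0,-0.0012,0,0,0],[0,0,-0.0012,0,0,0]]'| sed -n '2p;4p'
```

```text
position: [0.5092, -0.01, 0.0073]
force: [0.3, 1.2, 1.6]
position: [0.5092, -0.01, 0.0071]
force: [-0.1, 1.5, 5.0]
```

```bash
python3 -m handwheel '[[0,0,-0.0012,0,0,0],[0,0,-0.0012,0,0,0]]'| sed -n '2p;4p';  python3 -m handwheel '[[0,0,-0.0012,0,0,0],[0,0,-0.0012,0,0,0]]'| sed -n '2p;4p'
```

```text
position: [0.5092, -0.0099, 0.0071]
force: [-1.5, 0.5, 7.9]
position: [0.5092, -0.0099, 0.007]
force: [-2.7, 0.7, 11.6]
```

Hard contact comes at a reported z of 0.0071, which is level with the lid tops. I'll ease to a light press and start the stroke.

```bash
python3 -m handwheel '[[0,0.006,0.0012,0,0,0],[0,0.012,0.0012,0,0,0],[0,0.02,0.0012,0,0,0],[0,0.028,0.0012,0,0,0]]'| sed -n '1,2p;4p'; python3 -m handwheel '[[0,0.008,0,0,0,0],[0,0.016,0,0,0,0],[0,0.024,0,0,0,0],[0,0.032,0,0,0,0]]'| sed -n '1,2p;4p'
```

```text
clock: 8.55
position: [0.5101, -0.0001, 0.007]
force: [-1.2, -4.3, 5.5]
clock: 8.95
position: [0.5101, 0.0128, 0.007]
force: [-0.3, -4.3, 5.9]
```

```bash
python3 -m handwheel '[[0,0.008,0,0,0,0],[0,0.016,0,0,0,0],[0,0.024,0,0,0,0],[0,0.032,0,0,0,0]]'| sed -n '1,2p;4p'; python3 -m handwheel '[[0,0.008,0,0,0,0],[0,0.016,0,0,0,0],[0,0.024,0,0,0,0],[0,0.032,0,0,0,0]]'| sed -n '1,2p;4p'
```

```text
clock: 9.35
position: [0.5104, 0.025, 0.007]
force: [-0.1, -4.6, 5.8]
clock: 9.75
position: [0.5102, 0.0386, 0.007]
force: [-0.4, -4.4, 7.3]
```

```bash
python3 -m handwheel '[[0,0.008,0,0,0,0],[0,0.016,0,0,0,0],[0,0.024,0,0,0,0],[0,0.032,0,0,0,0],[0.001,0.04,0,0,0,0],[0.001,0.048,0,0,0,0]]'| sed -n '1,2p;4p'; python3 -m handwheel '[[0,0.008,0,0,0,0],[0,0.016,0,0,0,0],[0,0.024,0,0,0,0],[0,0.032,0,0,0,0],[0.001,0.04,0,0,0,0],[0.001,0.048,0,0,0,0]]'| sed -n '1,2p;4p'
```

```text
clock: 10.35
position: [0.5104, 0.0579, 0.0069]
force: [0.1, -4.6, 6.3]
clock: 10.95
position: [0.5109, 0.0768, 0.007]
force: [-0.6, -4.5, 7.4]
```

```bash
python3 -m handwheel '[[0,0.008,0,0,0,0],[0,0.016,0,0,0,0],[0,0.024,0,0,0,0],[0,0.032,0,0,0,0],[0.001,0.04,0,0,0,0],[0.001,0.048,0,0,0,0]]'| sed -n '1,2p;4p'; python3 -m handwheel '[[0,0.008,0,0,0,0],[0,0.016,0,0,0,0],[0,0.024,0,0,0,0],[0,0.032,0,0,0,0],[0.001,0.04,0,0,0,0],[0.001,0.048,0,0,0,0]]'| sed -n '1,2p;4p'
```

```text
clock: 11.55
position: [0.5111, 0.0964, 0.0069]
force: [-0.0, -5.2, 7.2]
clock: 12.15
position: [0.5114, 0.1154, 0.0068]
force: [-1.1, -8.9, 7.9]
```

```bash
python3 -m handwheel '[[0,0.008,0,0,0,0],[0,0.016,0,0,0,0],[0,0.024,0,0,0,0],[0,0.032,0,0,0,0],[0.001,0.04,0,0,0,0],[0.001,0.048,0,0,0,0]]'| sed -n '1,2p;4p'; python3 -m handwheel '[[0,0.008,0,0,0,0],[0,0.016,0,0,0,0],[0,0.024,0,0,0,0],[0,0.032,0,0,0,0],[0.001,0.04,0,0,0,0],[0.001,0.048,0,0,0,0]]'| sed -n '1,2p;4p'
```

```text
clock: 12.75
position: [0.5119, 0.1348, 0.0069]
force: [-0.8, -5.2, 7.2]
clock: 13.35
position: [0.5123, 0.1536, 0.0069]
force: [-0.2, -7.4, 7.7]
```

```bash
python3 -m handwheel '[[0,0.008,0,0,0,0],[0,0.016,0,0,0,0],[0,0.024,0,0,0,0],[0,0.032,0,0,0,0],[0.001,0.04,0,0,0,0],[0.001,0.048,0,0,0,0]]'| sed -n '1,2p;4p'; python3 -m handwheel '[[0,0.008,0,0,0,0],[0,0.016,0,0,0,0],[0,0.024,0,0,0,0],[0,0.032,0,0,0,0],[0.001,0.04,0,0,0,0],[0.001,0.048,0,0,0,0]]'| sed -n '1,2p;4p'
```

```text
clock: 13.95
position: [0.5126, 0.1732, 0.0069]
force: [0.3, -6.0, 7.9]
clock: 14.55
position: [0.5129, 0.1915, 0.0069]
force: [0.6, -8.5, 9.4]
```

```bash
python3 -m handwheel '[[0,0.008,0,0,0,0],[0,0.016,0,0,0,0],[0,0.024,0,0,0,0],[0,0.032,0,0,0,0],[0.001,0.04,0,0,0,0],[0.001,0.048,0,0,0,0],[0.001,0.056,0,0,0,0],[0.001,0.064,0,0,0,0],[0.001,0.072,0,0,0,0],[0.001,0.08,0,0,0,0]]'| sed -n '1,2p;4p'; python3 -m handwheel '[[0,0.008,0,0,0,0],[0,0.016,0,0,0,0],[0,0.024,0,0,0,0],[0,0.032,0,0,0,0],[0,0.04,0,0,0,0],[0,0.048,0,0,0,0]]'| sed -n '1,2p;4p'
```

```text
clock: 15.55
position: [0.5133, 0.2245, 0.0069]
force: [0.4, -5.6, 8.1]
clock: 16.15
position: [0.5118, 0.2444, 0.0057]
force: [0.8, -0.1, -0.1]
```

The fingers have run off the end of lid6 and the force is back to zero. I'll move on a little, lift clear and check.

```bash
python3 -m handwheel '[[0,0.02,0.01,0,0,0],[0,0.04,0.06,0,0,0],[0,0.06,0.15,0,0,0],[0,0.08,0.25,0,0,0],[0,0.1,0.35,0,0,0],[0,0.1,0.35,0,0,0],[0,0.1,0.35,0,0,0]]'| sed -n '1,2p;4p'
python3 - <<'E'
from cell import eyes
import cv2
f=[eyes.snapshot(n)["frame"] for n in("scene","side")]
a=cv2.resize(f[0][160:260,195:345],(400,267),interpolation=cv2.INTER_CUBIC);b=cv2.resize(f[1][160:310,210:360],(400,400),interpolation=cv2.INTER_CUBIC)
a=cv2.copyMakeBorder(a,0,133,0,0,0);cv2.imwrite("pics/z.png",cv2.convertScaleAbs(cv2.hconcat([a,b]),alpha=1.5))
E
```

```text
clock: 16.85
position: [0.5131, 0.2854, 0.1477]
force: [0.5, 0.1, -0.3]
```

View pics/z.png

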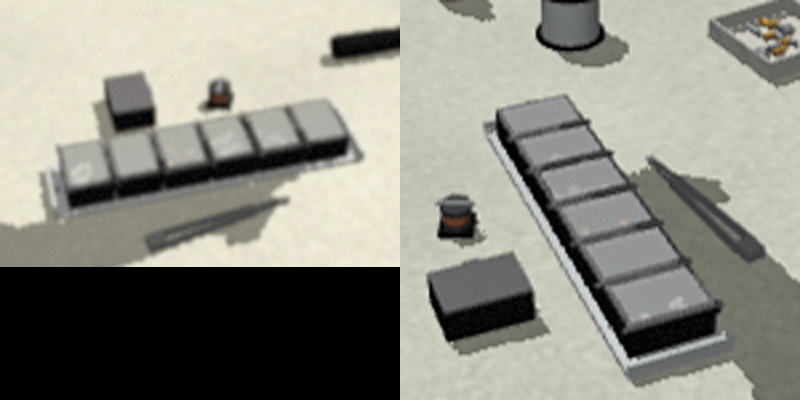

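All six lids lie flat, from side crop (665,295) to (540,115). The spare box, choke and tweezers are where they were.

```bash
python3 -c "
from cell import ticket
print(ticket.hand_in())"
```

```text
the job is handed in; nothing more can be done
None
```

I shut all six lids in one continuous stroke from lid1 to lid6, with wrist-force readings of about 12 N or less; in the last picture the lids are flat and the spare box, choke and tweezers look unmoved. I handed the job in at about 17 s.

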